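Close and lock the tube incubator with its long bar

TASK

The tubes are loaded: swing the incubator's lid down until it is fully closed, and only then press the long blue locking bar along its front fully down. Press the bar near the middle of its length so that both ends go down together; it stays down by itself. Take the hand away at the end and leave the rack, the bottle and the tip box beside the incubator where they are.

Things in the scene. Friction and masses are not known exactly. Their poses are not given: they have to be found in the camera images.
- incubator: White tube incubator, fixed to the table; place and yaw vary. Origin: centre of its underside. Own x to its rear (away from the robot), y to its left, z up. Housing 180 mm deep (x -90 to 90), 260 wide, 75 high; in front a grey step 40 mm high to x = -152, with the blue bar above it. The bar works the lid's two latches inside the housing.
- lid (a joint): Lid angle: 0 = fully closed, grows as the front edge rises; starts at 0.5 to 0.85 rad. White plate with a clear window, 165 mm from hinge to front edge, 260 wide, 12 thick, hinged along its rear lower edge. A stiff hinge holds it where it is left; about 2 to 5 N straight down on its top, 100 mm from the hinge, closes it. Closed, its top is 88 mm above the table.
- lid_hinge (a point): Middle of the lid's hinge line (the lid's rear lower edge): 80 mm behind the incubator's origin, 76 mm above the table; the hinge runs along the incubator's y. Its frame is the incubator's.
- lid_push (a point): Point on the lid's top face, mid-width, 100 mm from the hinge; moves with the lid.
- lid_edge (a point): Middle of the lid's front edge, on its top face, 165 mm from the hinge; moves with the lid.
- bar (a joint): Swing of the blue locking bar about its rear edge: 0 = up (top level), 0.30 rad = fully down on its stop; starts at 0. Friction holds it where it is left; it does not spring back. Pressed 30 mm in front of its hinge it takes about 5 to 6 N; a broad fingertip that bears nearer the hinge as the bar slopes away needs about 8 to 10 N.
- bar_tilt (a joint): Sideways tilt of the blue bar: 0 = both ends level, positive = left (+y) end higher; sprung back to 0 (10 N m/rad). Pressing more than about 30 mm off the middle tips it by more than 0.035 rad (one end 7 mm ahead of the other).
- bar_mid (a point): Middle of the blue bar's top face, the place to press: half-way along its length, 30 mm in front of its hinge line (hinge 94 mm in front of the incubator's origin). Bar 210 mm long (incubator's y), 50 mm deep, 12 mm thick, top 70 mm above the table when up. At this point full travel is 9 mm down; at the front lip 15 mm.
- bar_left (a point): Left (+y) end of the bar's top face, 105 mm from bar_mid.
- bar_right (a point): Right (-y) end of the bar's top face, 105 mm from bar_mid.
- yellow_rack: Bystander: loose yellow tube rack, 200 x 70 x 28 mm, origin at the centre of its underside, long axis x. Left of the incubator.
- bottle: Bystander: loose glass bottle with blue cap, 64 mm across, 130 mm tall, origin at the centre of its underside. Right of the incubator.
- tip_box: Bystander: loose white tip box with orange insert, 120 x 85 x 50 mm, origin at the centre of its underside. Right of the incubator, nearer the robot.

How it is judged (in metres and radians):
On the way, in this order (a step that is already met when the one before it is completed fails the run):
1. the lid is closed while the bar is still up (value of joint lid below 0.04 rad and value of joint bar below 0.1 rad), for 0.2 s.
2. the bar is pressed down with the lid closed (value of joint lid below 0.04 rad and value of joint bar above 0.25 rad), for 0.2 s.
At the end, for the whole second after the job is handed in: The lid is closed (within 0.04 rad), the bar is down (beyond 0.25 of its 0.30 rad) and level (within 0.02 rad), and the rack, bottle and tip box stand within 20 mm of where they were, upright (within 0.15 rad) (all of step 2 and value of joint bar_tilt between -0.02 and 0.02 rad and distance of each of yellow_rack, bottle, tip_box from where it was at the start of the episode below 0.02 m and angle between each of yellow_rack, bottle, tip_box's own z axis and vertical below 0.15 rad); the robot touches nothing.
It fails at once if the bar goes down unevenly: it tilts more than 0.035 rad (one end 7 mm ahead of the other) before it is down (value of joint bar below 0.25 rad and (value of joint bar_tilt above 0.035 rad or value of joint bar_tilt below -0.035 rad)).
It fails at once if the bar is pressed down while the lid is open (value of joint lid above 0.1 rad and value of joint bar above 0.15 rad).
It fails at once if the rack, the bottle or the tip box is knocked: moved more than 20 mm or tipped (not (distance of yellow_rack from where it was at the start of the episode below 0.02 m and angle between yellow_rack's own z axis and vertical below 0.15 rad) or not (distance of bottle from where it was at the start of the episode below 0.02 m and angle between bottle's own z axis and vertical below 0.15 rad) or not (distance of tip_box from where it was at the start of the episode below 0.02 m and angle between tip_box's own z axis and vertical below 0.15 rad)).
It also fails if it takes over 38 s, if anything falls off the work surface, if the arm or the gripper's body presses on something with over 40 N, if the wrist force passes 120 N, or if a joint passes its speed limit or range.

ROBOT

A 6-joint arm with a two-finger parallel gripper is mounted at the origin on the work surface. World frame = base frame: x ahead of the robot, y to its left, z up, the work surface at z = 0. Lengths are in mm, angles in rad, forces in N, time in s.
With the tool pointing down it reaches from about 275 to 1000 mm from the base axis. Payload 8.4 kg.
Tool frame: the origin (TCP) lies on the centre line of the jaws, within the pads' length; the fingertips stand 25 mm ahead of it and the grasp point (between the pads) lies 6 mm ahead of it; z points along the fingers, x is the direction in which the jaws open and shut, and the axes are right-handed (so a half turn about z gives the same grasp; the last joint's range is limited). The gripper opens to 85 mm and grips with 20 to 120 N. Pads are 22 mm wide; open, the fingers measure 114 mm over their backs; the gripper's body (76 mm by 85 mm) begins 54 mm behind the grasp point. The pads swing forward as they close: fully open they stand 13 mm farther back than shut.
Start: joints at [1.323, 0.353, 1.633, -0, 1.155, -0.002], TCP at [152.081, 606.217, 256.281] pointing down, gripper open.
Joint ranges: [-2.63, 2.63], [-0.92, 2.1], [0.06, 2.66], [-1.3, 4.44], [0, 2.69], [-3.02, 3.02]. Speed limits (rad/s): [2.22, 2.22, 2.79, 3.14, 3.14, 3.14].

INTERFACE

Orientations are given as [roll, pitch, yaw] about the fixed x, y, z axes, in that order (R = Rz(yaw) Ry(pitch) Rx(roll)).
In Python, from rig import r gives the robot as it stands. The module is installed in compiled form; this text tells all that it offers.
- The arm moves only by the tool jog_arm, never from a script. Its argument "deltas" is a list of rows, each an object with "gripper": the gripper command: -1 is fully open, 1 is shut, values between are in proportion; "translation": the shift along the world's x, y, z in units of 10 cm (1.0 is 10 cm), a list of three; "dr": the turn, a rotation vector about the world's x, y, z in units of pi/2 rad (1.0 is pi/2 rad), a list of three. In form: [{"gripper": gripper, "translation": [x, y, z], "dr": [wx, wy, wz]}, ...]. A call has 1 to 12 rows; each row shifts and turns the commanded pose from where the row before left it; what a row does not reach is not made up. A row lasts 1/12 s, in which the tool goes at most 41.7 mm and 7.16 degrees, less where a joint would pass 70% of its speed; a pose out of reach is approached as far as the arm can. A call with a number of a shift or a turn outside -1 to 1 is refused whole. A call with a gripper value outside its range is refused whole. The fingers move at their own pace and stop on an object; "squeeze" is the grip in N (left out, the last holds). Time passes only in rows, so rows that do not move let the fingers close. It gives the time, the measured TCP pose, the force and the opening at its end, in the units of the state.
- r.sense(): the state, without advancing time (a new reading comes with each control period).
- r.grab_frame(name): name is "side" or "top"; returns the picture (420x560x3 uint8, blue, green, red); there is no depth.
- r.calibration(name): a dict with "mtx" (3x3 intrinsics, pixels), "world_from_camera" (4x4, takes a point from camera to world coordinates). Camera axes: x right, y down, z forward; pixel columns grow to the right and rows downward; lengths in mm; the calibration is good to about 2 mm. A picture is of the moment at which its call begins. calibration takes no time and is no camera call.
- r.sign_off(): hands the job in, once; it reports no verdict.
The state is a dict: "clock": time; "qpos": joint angles; "qvel": joint speeds; "joint_efforts": joint torques, N m; "eef_pos": TCP position; "tcp_rot": TCP orientation; "contact_force": force on the tool from outside, world axes, zero at the start; "wrist_torque": the same for the moment, N m; "opening": opening from 0.0 (shut) to 1.0 (fully open).
Only numpy, scipy, OpenCV 4.12 (cv2) and the standard library are available. Lean on these libraries where they do the work, as an engineer would, in place of code of your own. Each camera call takes 0.05 s, during which the arm holds its last target. There are 200 camera calls.

## Working session

There is one attempt and no reset: what is moved stays moved. The work goes in short steps, Python scripts to look and compute and a tool call to move; the robot and the scene stay as the last step left them, time stands still between calls to the robot, and variables do not carry over. Pictures are saved under pics/ and viewed, about 8 in all and at most 12, crops included, and the job is handed in when it is done.

Besides the shell and the picture viewer there is one more tool, called after "Call:" by a JSON object that holds its "method" and its "body", one argument or row to a line. jog_arm: Moves the arm, as the interface text tells. Shifts and turns lie within -1 to 1; 1 stands for 10 cm of shift or pi/2 rad of turn. Its arguments: {"type":"object","properties":{"deltas":{"type":"array"},"squeeze":{"type":"number"}},"required":["deltas"]}

```bash
mkdir -p pics
cat > h.py <<'E'
import numpy as np, cv2
from rig import r
def cal(n):
    c=r.calibration(n); return np.array(c["mtx"]),np.array(c["world_from_camera"])
def ray(n,u,v):
    K,T=cal(n); d=T[:3,:3]@np.linalg.inv(K)@[u,v,1]; return T[:3,3],d
def plane(n,u,v,z):
    o,d=ray(n,u,v); return o+d*(z-o[2])/d[2]
def proj(n,p):
    K,T=cal(n); q=K@(T[:3,:3].T@(np.array(p)-T[:3,3])); return q[:2]/q[2]
E
python3 - <<'E'
from h import *
for n in("top","side"):
    f=r.grab_frame(n); cv2.imwrite(f"pics/{n}0.png",f)
    h=cv2.cvtColor(f,cv2.COLOR_BGR2HSV)
    m=cv2.inRange(h,(95,110,40),(130,255,255))
    k,l,s,c=cv2.connectedComponentsWithStats(m)
    print(n,cal(n)[1][:3,3].round(),[(s[i].tolist(),c[i].round(1).tolist()) for i in range(1,k) if s[i,4]>60])
    cs,_=cv2.findContours(m,0,2); b=max(cs,key=cv2.contourArea); q=cv2.boxPoints(cv2.minAreaRect(b))
    print(q.round(1).tolist()); print([plane(n,*p,70).round().tolist() for p in q])
print(r.sense())
E
```

```text
top [ 516.   43. 1056.] [([460, 169, 17, 15, 201], [467.9, 176.0]), ([291, 206, 113, 42, 2828], [347.2, 226.4])]
[[290.20001220703125, 229.89999389648438], [294.3999938964844, 204.60000610351562], [404.0, 222.8000030517578], [399.79998779296875, 248.10000610351562]]
[[527.0, 33.0, 70.0], [574.0, 26.0, 70.0], [546.0, -180.0, 70.0], [498.0, -172.0, 70.0]]
side [ 428. -579.  577.] [([145, 64, 42, 33, 616], [166.4, 81.6]), ([243, 218, 44, 96, 2869], [262.9, 267.5]), ([362, 311, 23, 25, 463], [372.9, 322.5])]
[[241.60000610351562, 220.60000610351562], [275.0, 216.39999389648438], [286.79998779296875, 310.20001220703125], [253.3000030517578, 314.29998779296875]]
[[526.0, 32.0, 70.0], [588.0, 26.0, 70.0], [546.0, -187.0, 70.0], [497.0, -180.0, 70.0]]
{'clock': 0.1, 'qpos': array([ 1.32259943e+00,  3.53561910e-01,  1.63406729e+00,  2.22071059e-05,
        1.15515405e+00, -2.38198956e-03]), 'qvel': array([ 0.00256322, -0.00090091, -0.00301851,  0.00063846,  0.0002966 ,
        0.00024364]), 'joint_efforts': array([ 1.51064574e-03, -6.06360626e+01, -3.42820036e+01,  2.67054420e-04,
        3.78480079e-03,  4.52019393e-06]), 'eef_pos': array([151.97992148, 605.84287212, 255.64410151]), 'tcp_rot': array([-3.14156951e+00,  1.19054805e-03,  1.32497245e+00]), 'contact_force': array([ 0.03642272, -0.52327365, -0.5506285 ]), 'wrist_torque': array([-0.00032772,  0.00016677,  0.00823525]), 'opening': 0.9981790058840059}
```

View pics/top0.png

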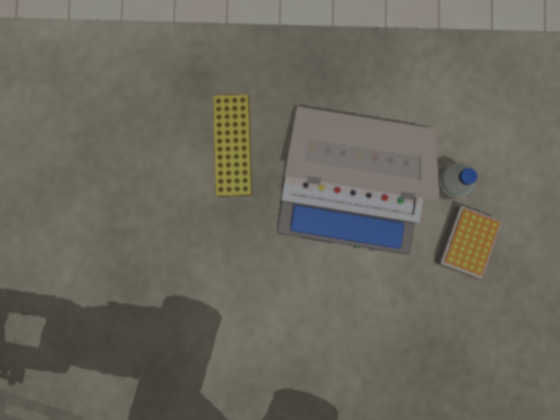

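View pics/side0.png

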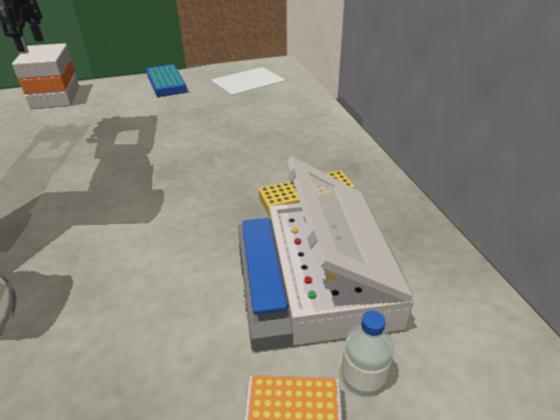

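Top view: the blue bar spans about (291,206)–(404,248), and its size at z=70 comes out at 207x48 mm against the true 210x50. The rack is left of the incubator at (232,145), the bottle is at (460,178) and the tip box at (471,241). The side view agrees and shows the lid open.

This gives yaw ≈ -0.14, origin ≈ (654,-90), bar_mid ≈ (531,-72) and lid_push when closed ≈ (634,-87). I'll travel high with the gripper shut.

Call:
{"method": "jog_arm", "body": {
  "deltas": [
    {"gripper": 1, "translation": [0.1, -0.1, 0.25], "dr": [0, 0, 0.067]},
    {"gripper": 1, "translation": [0.2, -0.29, 0.2], "dr": [0, 0, 0]},
    {"gripper": 1, "translation": [0.2, -0.29, 0], "dr": [0, 0, 0]},
    {"gripper": 1, "translation": [0.2, -0.29, 0], "dr": [0, 0, 0]},
    {"gripper": 1, "translation": [0.2, -0.29, 0], "dr": [0, 0, 0]},
    {"gripper": 1, "translation": [0.2, -0.29, 0], "dr": [0, 0, 0]},
    {"gripper": 1, "translation": [0.2, -0.29, 0], "dr": [0, 0, 0]},
    {"gripper": 1, "translation": [0.2, -0.29, 0], "dr": [0, 0, 0]},
    {"gripper": 1, "translation": [0.2, -0.29, 0], "dr": [0, 0, 0]},
    {"gripper": 1, "translation": [0.2, -0.29, 0], "dr": [0, 0, 0]},
    {"gripper": 1, "translation": [0.2, -0.29, 0], "dr": [0, 0, 0]},
    {"gripper": 1, "translation": [0.2, -0.29, 0], "dr": [0, 0, 0]}
  ]
}}

```text
clock: 1.1
eef_pos: [382.6, 275.6, 301.2]
tcp_rot: [-3.141, 0.0, 1.43]
contact_force: [0.4, -0.0, -0.1]
opening: 0.002
```

Call:
{"method": "jog_arm", "body": {
  "deltas": [
    {"gripper": 1, "translation": [0.21, -0.3, 0], "dr": [0, 0, 0]},
    {"gripper": 1, "translation": [0.21, -0.3, 0], "dr": [0, 0, 0]},
    {"gripper": 1, "translation": [0.21, -0.3, 0], "dr": [0, 0, 0]},
    {"gripper": 1, "translation": [0.21, -0.3, 0], "dr": [0, 0, 0]},
    {"gripper": 1, "translation": [0.21, -0.3, 0], "dr": [0, 0, 0]},
    {"gripper": 1, "translation": [0.21, -0.3, 0], "dr": [0, 0, 0]},
    {"gripper": 1, "translation": [0.21, -0.3, 0], "dr": [0, 0, 0]},
    {"gripper": 1, "translation": [0.21, -0.3, 0], "dr": [0, 0, 0]},
    {"gripper": 1, "translation": [0.21, -0.3, 0], "dr": [0, 0, 0]},
    {"gripper": 1, "translation": [0.21, -0.3, 0], "dr": [0, 0, 0]},
    {"gripper": 1, "translation": [0.21, -0.33, 0], "dr": [0, 0, 0]},
    {"gripper": 1, "translation": [0.21, -0.33, 0], "dr": [0, 0, 0]}
  ]
}}

```text
clock: 2.1
eef_pos: [634.6, -90.5, 300.9]
tcp_rot: [-3.141, -0.0, 1.43]
contact_force: [1.1, 0.4, -0.3]
opening: -0.004
```

Run:
```python
from h import *
cv2.imwrite("pics/side1.png",r.grab_frame("side"))
s=r.sense();print(s["eef_pos"],s["contact_force"])
```

```text
[637.88133716 -96.05472794 300.68003937] [ 0.7277208  -4.14145617  0.16059968]
```

View pics/side1.png

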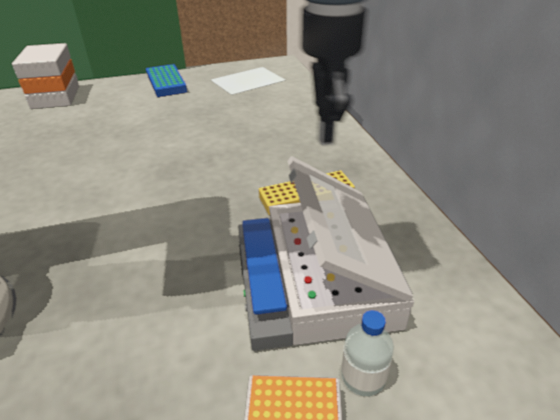

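The fingertip at (328,140) hangs above the lid, which is still open, and everything else is untouched. Pushing down now.

Call:
{"method": "jog_arm", "body": {
  "deltas": [
    {"gripper": 1, "translation": [0, 0.04, -0.1], "dr": [0, 0, 0]},
    {"gripper": 1, "translation": [0, 0, -0.15], "dr": [0, 0, 0]},
    {"gripper": 1, "translation": [0, 0, -0.15], "dr": [0, 0, 0]},
    {"gripper": 1, "translation": [0, 0, -0.15], "dr": [0, 0, 0]},
    {"gripper": 1, "translation": [0, 0, -0.15], "dr": [0, 0, 0]},
    {"gripper": 1, "translation": [0, 0, -0.15], "dr": [0, 0, 0]},
    {"gripper": 1, "translation": [0, 0, -0.15], "dr": [0, 0, 0]},
    {"gripper": 1, "translation": [0, 0, -0.15], "dr": [0, 0, 0]},
    {"gripper": 1, "translation": [0, 0, -0.15], "dr": [0, 0, 0]},
    {"gripper": 1, "translation": [0, 0, -0.15], "dr": [0, 0, 0]},
    {"gripper": 1, "translation": [0, 0, -0.15], "dr": [0, 0, 0]},
    {"gripper": 1, "translation": [0, 0, -0.1], "dr": [0, 0, 0]}
  ]
}}

```text
clock: 3.15
eef_pos: [632.5, -83.6, 129.4]
tcp_rot: [-3.139, -0.0, 1.431]
contact_force: [-1.6, -0.4, 1.7]
opening: 0.001
```

Call:
{"method": "jog_arm", "body": {
  "deltas": [
    {"gripper": 1, "translation": [0, 0, -0.05], "dr": [0, 0, 0]},
    {"gripper": 1, "translation": [0, 0, -0.04], "dr": [0, 0, 0]},
    {"gripper": 1, "translation": [0, 0, -0.03], "dr": [0, 0, 0]},
    {"gripper": 1, "translation": [0, 0, -0.03], "dr": [0, 0, 0]},
    {"gripper": 1, "translation": [0, 0, -0.02], "dr": [0, 0, 0]},
    {"gripper": 1, "translation": [0, 0, 0], "dr": [0, 0, 0]}
  ]
}}

```text
clock: 3.65
eef_pos: [634.3, -84.8, 114.3]
tcp_rot: [3.141, -0.0, 1.43]
contact_force: [-0.1, 0.4, -0.2]
opening: 0.003
```

Call:
{"method": "jog_arm", "body": {
  "deltas": [
    {"gripper": 1, "translation": [0, 0, -0.02], "dr": [0, 0, 0]},
    {"gripper": 1, "translation": [0, 0, -0.02], "dr": [0, 0, 0]},
    {"gripper": 1, "translation": [0, 0, -0.02], "dr": [0, 0, 0]},
    {"gripper": 1, "translation": [0, 0, 0], "dr": [0, 0, 0]},
    {"gripper": 1, "translation": [0, 0, 0], "dr": [0, 0, 0]}
  ]
}}

```text
clock: 4.07
eef_pos: [634.6, -84.9, 112.7]
tcp_rot: [3.14, 0.0, 1.43]
contact_force: [-14.3, 3.0, 40.2]
opening: 0.002
```

Run:
```python
from h import *
cv2.imwrite("pics/side2.png",r.grab_frame("side"))
s=r.sense();print(s["eef_pos"],s["contact_force"])
```

```text
[634.6386863  -84.91188924 112.75773694] [-14.18034496   1.08923779  39.12131608]
```

View pics/side2.png

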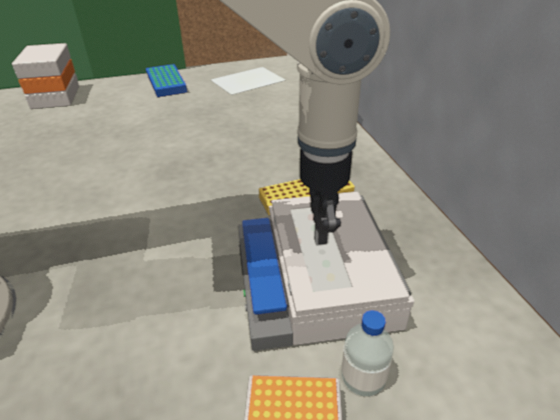

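The lid is flat on the housing. The tip stopped at z=87.8 (closed top is 88) under 40 N, so it is on its stop. Next: lift and move over the bar middle.

Call:
{"method": "jog_arm", "body": {
  "deltas": [
    {"gripper": 1, "translation": [0, 0, 0.2], "dr": [0, 0, 0]},
    {"gripper": 1, "translation": [0, 0, 0.25], "dr": [0, 0, 0]},
    {"gripper": 1, "translation": [-0.2, 0.03, 0], "dr": [0, 0, 0]},
    {"gripper": 1, "translation": [-0.3, 0.04, 0], "dr": [0, 0, 0]},
    {"gripper": 1, "translation": [-0.3, 0.04, 0], "dr": [0, 0, 0]},
    {"gripper": 1, "translation": [-0.2, 0.02, 0], "dr": [0, 0, 0]},
    {"gripper": 1, "translation": [-0.03, 0, 0], "dr": [0, 0, 0]},
    {"gripper": 1, "translation": [0, 0, 0], "dr": [0, 0, 0]},
    {"gripper": 1, "translation": [0, 0, 0], "dr": [0, 0, 0]}
  ]
}}

```text
clock: 4.87
eef_pos: [532.5, -72.1, 153.9]
tcp_rot: [3.139, 0.0, 1.43]
contact_force: [0.8, 0.7, 0.4]
opening: 0.002
```

Run:
```python
from h import *
f=r.grab_frame("side")
s=r.sense();print(s["eef_pos"],s["contact_force"])
e=s["eef_pos"]; 
for z in (70,e[2]-25):
  print(z,proj("side",[e[0],e[1],z]))
cv2.imwrite("pics/side3.png",cv2.resize(f[120:360,200:440],None,fx=2.4,fy=2.4))
```

```text
[532.75619278 -72.04896347 153.74056376] [-0.04355987  0.46128144  0.28452649]
70 [258.85920892 258.48664204]
128.74056375589853 [257.22698591 231.46481747]
```

View pics/side3.png

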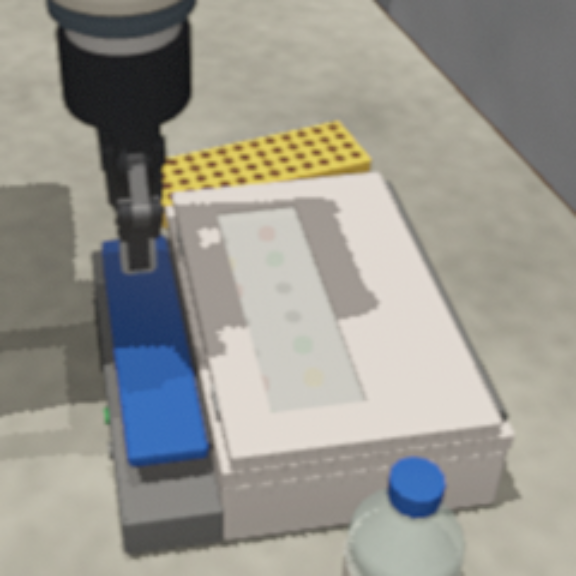

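The tip at crop (140,270) sits over the bar, and its measured position projects to the same place. The lid is closed and the bar is up. I'll descend to just above the bar.

Call:
{"method": "jog_arm", "body": {
  "deltas": [
    {"gripper": 1, "translation": [-0.04, 0, -0.15], "dr": [0, 0, 0]},
    {"gripper": 1, "translation": [0, 0, -0.2], "dr": [0, 0, 0]},
    {"gripper": 1, "translation": [0, 0, -0.15], "dr": [0, 0, 0]},
    {"gripper": 1, "translation": [0, 0, -0.05], "dr": [0, 0, 0]},
    {"gripper": 1, "translation": [0, 0, -0.03], "dr": [0, 0, 0]},
    {"gripper": 1, "translation": [0, 0, -0.02], "dr": [0, 0, 0]},
    {"gripper": 1, "translation": [0, 0, -0.02], "dr": [0, 0, 0]},
    {"gripper": 1, "translation": [0, 0, 0], "dr": [0, 0, 0]}
  ]
}}

```text
clock: 5.58
eef_pos: [527.6, -71.9, 91.9]
tcp_rot: [3.141, -0.0, 1.43]
contact_force: [-2.8, 0.2, 1.7]
opening: 0.0
```

Call:
{"method": "jog_arm", "body": {
  "deltas": [
    {"gripper": 1, "translation": [0, 0, -0.02], "dr": [0, 0, 0]},
    {"gripper": 1, "translation": [0, 0, -0.02], "dr": [0, 0, 0]},
    {"gripper": 1, "translation": [0, 0, -0.01], "dr": [0, 0, 0]},
    {"gripper": 1, "translation": [0, 0, -0.01], "dr": [0, 0, 0]},
    {"gripper": 1, "translation": [0, 0, 0], "dr": [0, 0, 0]},
    {"gripper": 1, "translation": [0, 0, 0], "dr": [0, 0, 0]}
  ]
}}

```text
clock: 6.08
eef_pos: [528.6, -72.0, 86.6]
tcp_rot: [3.139, 0.0, 1.43]
contact_force: [-1.4, 0.1, 6.1]
opening: 0.002
```

Call:
{"method": "jog_arm", "body": {
  "deltas": [
    {"gripper": 1, "translation": [0, 0, -0.01], "dr": [0, 0, 0]},
    {"gripper": 1, "translation": [0, 0, -0.01], "dr": [0, 0, 0]},
    {"gripper": 1, "translation": [0, 0, -0.01], "dr": [0, 0, 0]},
    {"gripper": 1, "translation": [0, 0, 0], "dr": [0, 0, 0]},
    {"gripper": 1, "translation": [0, 0, 0], "dr": [0, 0, 0]}
  ]
}}

```text
clock: 6.5
eef_pos: [529.1, -72.1, 85.0]
tcp_rot: [3.138, 0.0, 1.43]
contact_force: [-5.4, 0.8, 24.1]
opening: 0.004
```

The bar is on its stop: the force rose to 24 N while the tip barely moved. Retreat straight up, then back and look.

Call:
{"method": "jog_arm", "body": {
  "deltas": [
    {"gripper": 1, "translation": [0, 0, 0.1], "dr": [0, 0, 0]},
    {"gripper": 1, "translation": [0, 0, 0.3], "dr": [0, 0, 0]},
    {"gripper": 1, "translation": [0, 0, 0.3], "dr": [0, 0, 0]},
    {"gripper": 1, "translation": [-0.1, 0.1, 0.3], "dr": [0, 0, 0]},
    {"gripper": 1, "translation": [-0.2, 0.25, 0.2], "dr": [0, 0, 0]},
    {"gripper": 1, "translation": [-0.2, 0.3, 0], "dr": [0, 0, 0]},
    {"gripper": 1, "translation": [-0.2, 0.3, 0], "dr": [0, 0, 0]},
    {"gripper": 1, "translation": [-0.2, 0.3, 0], "dr": [0, 0, 0]},
    {"gripper": 1, "translation": [-0.1, 0.3, 0], "dr": [0, 0, 0]},
    {"gripper": 1, "translation": [0, 0.2, 0], "dr": [0, 0, 0]},
    {"gripper": 1, "translation": [0, 0, 0], "dr": [0, 0, 0]},
    {"gripper": 1, "translation": [0, 0, 0], "dr": [0, 0, 0]}
  ]
}}

```text
clock: 7.5
eef_pos: [427.7, 104.2, 203.1]
tcp_rot: [3.14, -0.001, 1.433]
contact_force: [-0.7, -0.2, -0.2]
opening: 0.003
```

Run:
```python
from h import *
f=r.grab_frame("side")
s=r.sense();print(s["clock"],s["eef_pos"],s["contact_force"])
c,sn=np.cos(-.14),np.sin(-.14)
a,b=.3,0
for ang in(0,.3):   # predicted front lip corners
  for y in(105,-105):
    x,z=-94-50*np.cos(ang),70-50*np.sin(ang)
    print(ang,y,((proj("side",[654+c*x-sn*y,-90+sn*x+c*y,z])-[200,120])*2.4).round())
cv2.imwrite("pics/side4.png",cv2.resize(f[120:360,200:440],None,fx=2.4,fy=2.4))
```

```text
7.55 [427.63930808 103.41002593 202.82918254] [-0.69023835  0.0751114  -0.73997638]
0 105 [ 99. 240.]
0 -105 [124. 459.]
0.3 105 [103. 254.]
0.3 -105 [129. 474.]
```

View pics/side4.png

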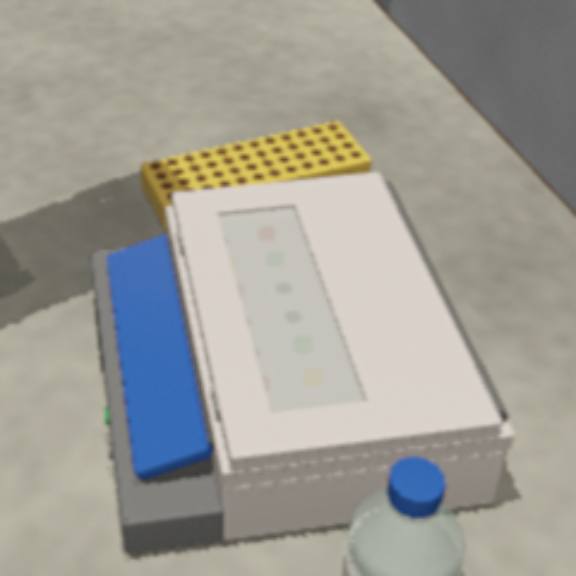

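The front lip corners are at crop (106,255) and (136,476). For a fully down, level bar I predicted (103,254) and (129,474); for a bar still up, (99,240) and (124,459). The lid is flat, and the rack and bottle are where they were.

```bash
python3 -c "
from rig import r
print(r.sign_off())"
```

```text
the job is handed in; nothing more can be done
None
```

The lid is closed, the blue bar is fully down, and I've handed the job in after about 7.6 s on the robot's clock. No verdict is reported.

- **Lid:** I pushed it down at mid-width with the gripper shut. The fingertip stopped at a height of 87.8 mm (closed is 88 mm) under 40 N, and the picture showed the lid flat.
- **Bar:** I then pressed it near its middle until it met its stop, where the force rose from 6 to 24 N over under 2 mm. In the last side view both front corners were 1–2 mm or less in height from where they should be fully down, and they had dropped about equally, so the bar is level. Sideways the corners were about 3–7 enlarged pixels off, which fits the calibration error.
- **Bystanders and hand:** The rack and bottle looked unmoved in the last side view. The tip box was outside that crop, so I did not check it at the end, but the arm never went near it. The arm is clear at (428, 103, 203) mm, with the force reading about zero.

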